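# Open the child-resistant cap of a paint-stripper tin

### The job

Open the green tin of paint stripper: push its red child-resistant cap down against the spring and, keeping it pressed, turn it anticlockwise about a sixth of a turn until its lugs are free, then lift it off. Press firmly but do not ram the thin neck or wrench a cap that is still locked, and keep the tin standing where it is. Set the cap, top side up, gently down in the steel drip tray, and leave the tools and the filler jar alone.

Things in the scene. Friction and masses are not known exactly. Their poses are not given: they have to be found in the camera images.
- can: Green oblong metal tin, full (about 2.4 kg), standing loose on the bench: 100 (its x) x 160 (its y) mm, flat shoulder 150 mm above the bench, a white neck in its middle. Origin: centre of its underside; z up. A wire bail 7 mm high lies flat on the shoulder at the -y end. If the cap is turned or lifted before it is free, its lugs jam and the tin is dragged along.
- can_neck (a point): Centre of the neck's rim, 180.7 mm above the tin's underside, on the cap's axis; axes as the tin's. The neck is 33 mm outside; three lugs on it (out to 42 mm diameter) hold the cap. The cap sits on it with 1.5 mm of side play.
- cap_mid (a point): Centre (half-way up) of the loose red ribbed round cap: 53 mm diameter, 32 mm high, 47 g; skirt edge 16 mm below this point, flat top 16 mm above. Locked on the tin, this point is 179 mm above the tin's underside, the skirt edge 13 mm above the shoulder. z up through the top; x and y parallel to the tin's while locked (within 0.1 rad).
- cap_top (a point): Centre of the cap's flat top. Push-and-turn bayonet: a spring liner presses the cap up into locking notches. It resists with 16 N at the start of its travel and about 19 N at 4.5 mm down, where its lugs come clear below the locking teeth; it bottoms hard at 5.3 mm (20 N). Keep it down there while turning: 20 to 25 N is right.
- cap_skirt (a point): Centre of the cap's open lower edge. Held down, the cap turns easily anticlockwise seen from above; between 0.65 and 1.45 rad of turn from locked its lugs stand in the gaps and it lifts straight off; at 1.5 rad it meets a stop. Clockwise it meets a stop at once. Off the tin, nothing sticks out below this edge.
- liner (a point): Centre of the underside of the white spring liner inside the cap (34 mm disc), hidden while the cap is on; there it rests on the neck's rim and carries the press, 16 N when left alone. Pressing the neck with over 40 N, or wrenching so that all contacts of cap and tin add up to over 60 N (32 N when left alone), damages the neck.
- tray: Flat steel drip tray, 170 (x) x 230 (y) mm, walls 3 mm thick and 22 mm high, floor 3 mm thick, 0.7 kg, loose on the bench. Origin: centre of its underside.
- tray_floor (a point): Centre of the tray's inner floor, 3 mm above the bench.
- chisel_blue: Bystander: chisel with blue handle, 250 mm long, lying on the bench; origin at the handle's front end, underside. Leave alone.
- chisel_black: Bystander: chisel with black handle, 250 mm long, lying; origin as the blue one's. Leave alone.
- mallet: Bystander: round wooden mallet standing on its head, 112 mm in diameter, 255 mm tall; origin at its foot. Leave alone.
- sanding_block: Bystander: cork sanding block, 110 x 65 x 28 mm. Leave alone.
- scraper: Bystander: paint scraper lying on the bench. Leave alone.
- brush: Bystander: brush lying on the bench. Leave alone.
- knife: Bystander: orange utility knife, 150 x 30 x 16 mm, lying. Leave alone.
- filler_jar: Bystander: filler jar with white lid, 84 mm in diameter, 85 mm tall. Leave alone.
Mind the look-alikes: they are no part of the job. Of the things that look like the part that bears cap_mid, the largest one is meant.

How it is judged (in metres and radians):
On the way, in this order (a step that is already met when the one before it is completed fails the run):
1. the cap is pushed down at least 3 mm on the neck of the tin (z of cap_mid in the frame of can below 0.176 m and distance between cap_mid and can_neck below 0.01 m), for 0.05 s.
2. the cap, still down on the neck, has been turned at least 0.6 rad (angle between the x axis of cap_mid and the x axis of can, either way round above 0.6 rad and distance between cap_mid and can_neck below 0.012 m), for 0.05 s.
3. the cap is lifted at least 30 mm clear of the standing tin (z of cap_mid in the frame of can above 0.209 m and angle between can's own z axis and vertical below 0.05 rad), for 0.1 s.
At the end, for the whole second after the job is handed in: The cap lies flat and top side up on the floor of the drip tray (its centre at least 20 mm inside the walls, tilt under 0.08 rad), let go; the tin stands upright within 25 mm of where it stood (x of cap_mid in the frame of tray between -0.065 and 0.065 m and y of cap_mid in the frame of tray between -0.095 and 0.095 m and z of cap_mid in the frame of tray between 0.015 and 0.022 m and angle between cap_mid's own z axis and vertical below 0.08 rad and contact force between the fingers and can below 0.1 N and angle between can's own z axis and vertical below 0.05 rad and distance of can from where it was at the start of the episode below 0.025 m and linear speed of can below 0.02 m/s); the robot touches nothing.
It fails at once if the neck is rammed: the cap's liner presses on it with over 40 N (contact force between cap_liner and can above 40 N).
It fails at once if the locked cap is wrenched: all contacts of cap and tin add up to over 60 N (contact force between cap and can above 60 N).
It fails at once if the tin is tipped (over 0.15 rad) or shoved more than 30 mm (angle between can's own z axis and vertical above 0.15 rad or distance of can from where it was at the start of the episode above 0.03 m).
It fails at once if the cap is dropped (falls freely faster than 0.7 m/s, from more than about 25 mm) (linear speed of cap above 0.7 m/s and contact force between the fingers and cap below 0.05 N).
It fails at once if a bystander is moved more than 20 mm (distance of any of chisel_blue, chisel_black, mallet, sanding_block, scraper, brush, knife, filler_jar from where it was at the start of the episode above 0.02 m).
It also fails if it takes over 51 s, if anything falls off the work surface, if the arm or the gripper's body presses on something with over 40 N, if the wrist force passes 120 N, or if a joint passes its speed limit or range.

### The arm

A 6-joint arm with a two-finger parallel gripper is mounted at the origin on the work surface. World frame = base frame: x ahead of the robot, y to its left, z up, the work surface at z = 0. Lengths are in mm, angles in rad, forces in N, time in s.
With the tool pointing down it reaches from about 275 to 725 mm from the base axis. Payload 5.6 kg.
Tool frame: the origin (TCP) lies on the mounting face of the last link; the fingertips stand 173 mm ahead of it and the grasp point (between the pads) lies 155 mm ahead of it (robot.grip_point_offset is the distance from the TCP to the grasp point, in mm); z points along the fingers, y is the line along which they close (so a half turn about z gives the same grasp; the last joint's range is limited). The gripper opens to 85 mm and grips with 20 to 120 N. Pads are 22 mm wide; open, the fingers measure 114 mm over their backs; the gripper's body (76 mm by 85 mm) begins 54 mm behind the grasp point. The pads swing forward as they close: fully open they stand 13 mm farther back than shut.
Start: joints at [-0.888, 0.255, 0.108, 0, -1.424, -0.285], TCP at [213.084, -507.039, 404.683] pointing down, gripper open.
Joint ranges: [-2.95, 2.95], [-1.21, 1.97], [-1.09, 1.5], [-2.87, 1.71], [-2.94, -0.07], [-3.05, 3.05]. Speed limits (rad/s): [2.57, 2.57, 3.14, 3.14, 3.14, 3.14].

### API

Orientations are given as a unit quaternion [w, x, y, z].
In Python, from station import robot gives the robot as it stands. Calls block until the motion is done:
- robot.move_ptp(position, orientation): joint-space move of the TCP to a pose.
- robot.move_l(position, orientation=None, rate=150, f_stop=None): straight line of the TCP; orientation=None keeps the orientation; rate is the mean speed in mm/s. With f_stop (N) it stops when the force on the tool has changed by that much, and returns True; else False.
- robot.movej(angles): joint-space move.
- robot.gripper_to(opening, grasp_force=None): finger opening in mm; grasp_force is the grip in N (None keeps the last); returns when the fingers have stopped.
- robot.hold(seconds).
- robot.solve_ik(position, orientation): joint angles nearest the present ones, or None.
- robot.read_camera(name): name is "scene" or "top"; returns the picture (420x560x3 uint8, blue, green, red); there is no depth.
- robot.camera_info(name): a dict with "intrinsics" (3x3 intrinsics, pixels), "position" and "rotation" of the camera in the world. Camera axes: x right, y down, z forward; pixel columns grow to the right and rows downward; lengths in mm; the calibration is good to about 2 mm. A picture is of the moment at which its call begins. camera_info takes no time and is no camera call.
A pose or a line that the arm cannot do raises robot.MotionError and nothing moves.
- robot.job_done(): hands the job in; it is judged then, once.
Readings, each from a call of its own:
- robot.current_t(): time.
- robot.current_joints(): joint angles.
- robot.current_joint_vel(): joint speeds.
- robot.current_joint_efforts(): joint torques, N m.
- robot.current_ee_pos(): TCP position.
- robot.current_tcp_rot(): TCP orientation.
- robot.current_contact_force(): force on the tool from outside, world axes, zero at the start.
- robot.current_moment(): the same for the moment, N m.
- robot.current_gripper_width(): finger opening in mm.
- robot.current_grasp_force(): force on a finger pad.
Only numpy, scipy, OpenCV 4.12 (cv2) and the standard library are available. Lean on these libraries where they do the work, as an engineer would, in place of code of your own. Each camera call takes 0.05 s, during which the arm holds its last target. There are 200 camera calls.

## Working session

There is one attempt and no reset: what is moved stays moved. The work goes in short steps, each a Python script; the robot and the scene stay as the last script left them, time stands still between calls to the robot, and variables do not carry over. Pictures are saved under pics/ and viewed, at most 10 in all, crops included, and the job is handed in when it is done.

```bash
ls; mkdir -p pics; python3 - <<'E'
from station import robot
import cv2,numpy as np
for n in("scene","top"):
    cv2.imwrite(f"pics/{n}0.png",robot.read_camera(n)); c=robot.camera_info(n)
    print(n,{k:np.round(v,3).tolist() for k,v in c.items()})
E
```

```text
pics
scene {'intrinsics': [[464.039, 0.0, 271.412], [0.0, 464.039, 210.989], [0.0, 0.0, 1.0]], 'position': [1331.147, -719.819, 903.371], 'rotation': [-0.422, 0.814, 0.353, -0.188]}
top {'intrinsics': [[436.767, 0.0, 279.658], [0.0, 436.767, 211.072], [0.0, 0.0, 1.0]], 'position': [431.582, 26.974, 1267.992], 'rotation': [-0.033, 0.709, -0.703, 0.043]}
```

View pics/scene0.png

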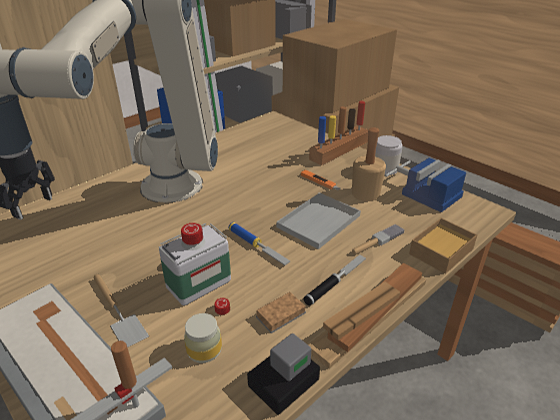

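View pics/top0.png

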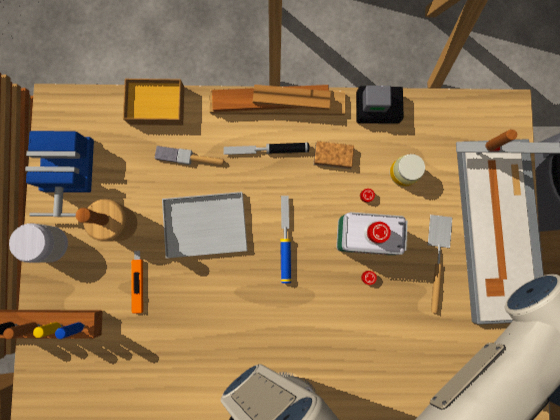

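Red candidates in the top view are the cap on the green and white tin (379,233), a small loose cap at (368,196) and another at (370,278). The scene view also shows a red clamp part at (125,392). The one meant is (379,233): it's the largest and sits on the tin. I'll confirm with a crop and measure it.

```bash
cat > h.py <<'E'
from station import robot
import cv2,numpy as np
from scipy.spatial.transform import Rotation as R
def ray(n,p):
    c=robot.camera_info(n); K=np.array(c["intrinsics"]); q=np.array(c["rotation"]).ravel()
    d=R.from_quat(q[[1,2,3,0]]).as_matrix()@np.linalg.inv(K)@[*p,1.]
    return np.array(c["position"]),d/np.linalg.norm(d)
def plane(n,p,z):
    o,d=ray(n,p); return o+d*(z-o[2])/d[2]
def red(im):
    h=cv2.cvtColor(im,cv2.COLOR_BGR2HSV)
    return (((h[...,0]<6)|(h[...,0]>172))&(h[...,1]>150)&(h[...,2]>70)).astype(np.uint8)*255
def blobs(m,amin=40):
    cs,_=cv2.findContours(m,cv2.RETR_EXTERNAL,cv2.CHAIN_APPROX_NONE)
    return sorted([c for c in cs if cv2.contourArea(c)>amin],key=cv2.contourArea,reverse=True)
E
python3 - <<'E'
from h import *
t=cv2.imread("pics/top0.png");s=cv2.imread("pics/scene0.png")
for n,i in(("top",t),("scene",s)):
    for c in blobs(red(i)): print(n,cv2.contourArea(c),cv2.minEnclosingCircle(c),cv2.boundingRect(c))
# tin shoulder: bright low-sat
h=cv2.cvtColor(t,cv2.COLOR_BGR2HSV)
m=((h[...,1]<50)&(h[...,2]>140)).astype(np.uint8)*255; m[:,:320]=0;m[:,420:]=0;m[:205]=0;m[265:]=0
m=cv2.morphologyEx(m,cv2.MORPH_CLOSE,np.ones((3,3)))
c=blobs(m)[0]; r=cv2.minAreaRect(c);b=cv2.boxPoints(r);print("tin",r,cv2.contourArea(c))
print(np.round([plane("top",p,150) for p in b],1).tolist())
# tray rim
m=((h[...,1]<45)&(h[...,2]>80)).astype(np.uint8)*255; m[:,:150]=0;m[:,260:]=0;m[:180]=0;m[270:]=0
c=blobs(m)[0]; r=cv2.minAreaRect(c);b=cv2.boxPoints(r);print("tray",r);print(np.round([plane("top",p,22) for p in b],1).tolist())
a=cv2.resize(t[175:300,320:450],None,fx=4.5,fy=4.5,interpolation=cv2.INTER_CUBIC);
b=cv2.resize(s[210:320,150:250],(0,0),fx=2,fy=2)
cv2.imwrite("pics/crop.png",a)
E
```

```text
top 364.0 ((378.5, 232.0), 11.672718048095703) (367, 222, 24, 21)
top 146.5 ((368.5666809082031, 277.5), 7.583254814147949) (361, 271, 16, 14)
top 131.5 ((367.0, 194.5), 7.159010887145996) (360, 189, 15, 13)
scene 208.5 ((191.7802734375, 233.08131408691406), 11.527091979980469) (181, 223, 22, 21)
scene 104.0 ((222.0, 306.0), 8.602425575256348) (215, 299, 15, 16)
scene 95.0 ((123.35039520263672, 390.1220397949219), 7.6506781578063965) (116, 384, 16, 14)
scene 65.5 ((360.5, 112.5), 11.597513198852539) (357, 101, 8, 24)
tin ((374.276611328125, 232.6269073486328), (64.47857666015625, 37.832183837890625), 4.085616588592529) 1341.5
[[456.4, -144.7, 150.0], [553.4, -152.5, 150.0], [542.9, -318.9, 150.0], [445.8, -309.5, 150.0]]
tray ((203.8499298095703, 224.77392578125), (59.0380859375, 80.99868774414062), 85.03025817871094)
[[599.4, 351.1, 22.0], [621.8, 120.3, 22.0], [453.2, 103.1, 22.0], [431.8, 330.7, 22.0]]
```

View pics/crop.png

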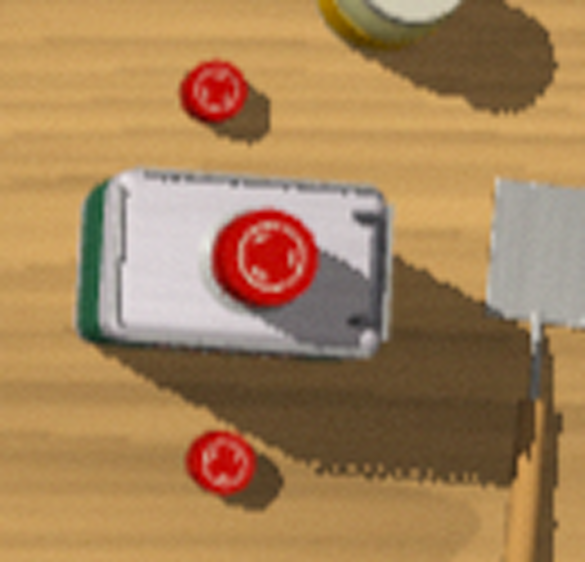

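The crop confirms the target: the big cap with its white ring centred at crop (271,257), i.e. top pixel (380.2,232.1), on the tin. The bail is at the right (-y) end, and the two small caps are loose on the bench. Next I'll locate the cap and check wrist room.

```bash
cat >> h.py <<'E'
def down(yaw): # tool z down, tool y (closing line) at world angle yaw
    y=np.array([np.cos(yaw),np.sin(yaw),0]);z=np.array([0,0,-1.]);x=np.cross(y,z)
    q=R.from_matrix(np.column_stack([x,y,z])).as_quat(); return [q[3],q[0],q[1],q[2]]
E
python3 - <<'E'
from h import *
s=cv2.imread("pics/scene0.png");t=cv2.imread("pics/top0.png")
c=blobs(red(t))[0];print("top hull z190",plane("top",cv2.fitEllipse(cv2.convexHull(c))[0],188),"ring z195",plane("top",(379.7,231.6),195))
# scene: cap hull centre ~ cap mid
c=np.vstack([k for k in blobs(red(s),10) if 175<k[:,0,0].mean()<210 and 215<k[:,0,1].mean()<250]);x,y,w,h=cv2.boundingRect(c);print(x,y,w,h,"scene mid z179",plane("scene",(x+(w-1)/2,y+(h-1)/2),179))
print(robot.current_tcp_rot(),robot.grip_point_offset)
for yaw in np.arange(-3,3.2,.5):
    q=[robot.solve_ik([500,-239,z],down(yaw)) for z in(336,450)]; print(round(yaw,2),[None if a is None else np.round(a,2).tolist() for a in q])
E
```

```text
top hull z190 [ 498.64518554 -233.13219329  188.        ] ring z195 [ 499.29193963 -234.40826503  195.        ]
181 223 22 21 scene mid z179 [ 500.20530882 -234.32376388  179.        ]
[-1.90398336e-04 -1.97543397e-01  9.80293777e-01  8.24801296e-04] 154.70000000000002
-3.0 [[-0.16, 0.29, -0.02, 0.0, -1.26, 0.31], [-0.16, 0.26, 0.22, 0.0, -1.54, 0.31]]
-2.5 [[-0.16, 0.29, -0.02, 0.0, -1.26, 0.81], [-0.16, 0.26, 0.22, 0.0, -1.54, 0.81]]
-2.0 [[-0.16, 0.29, -0.02, 0.0, -1.26, 1.31], [-0.16, 0.26, 0.22, 0.0, -1.54, 1.31]]
-1.5 [[-0.16, 0.29, -0.02, 0.0, -1.26, 1.81], [-0.16, 0.26, 0.22, 0.0, -1.54, 1.81]]
-1.0 [[-0.16, 0.29, -0.02, 0.0, -1.26, 2.31], [-0.16, 0.26, 0.22, 0.0, -1.54, 2.31]]
-0.5 [[-0.16, 0.29, -0.02, 0.0, -1.26, 2.81], [-0.16, 0.26, 0.22, 0.0, -1.54, 2.81]]
0.0 [[-0.16, 0.29, -0.02, 0.0, -1.26, -2.98], [-0.16, 0.26, 0.22, 0.0, -1.54, -2.98]]
0.5 [[-0.16, 0.29, -0.02, 0.0, -1.26, -2.48], [-0.16, 0.26, 0.22, 0.0, -1.54, -2.48]]
1.0 [[-0.16, 0.29, -0.02, 0.0, -1.26, -1.98], [-0.16, 0.26, 0.22, 0.0, -1.54, -1.98]]
1.5 [[-0.16, 0.29, -0.02, 0.0, -1.26, -1.48], [-0.16, 0.26, 0.22, 0.0, -1.54, -1.48]]
2.0 [[-0.16, 0.29, -0.02, 0.0, -1.26, -0.98], [-0.16, 0.26, 0.22, 0.0, -1.54, -0.98]]
2.5 [[-0.16, 0.29, -0.02, 0.0, -1.26, -0.48], [-0.16, 0.26, 0.22, 0.0, -1.54, -0.48]]
3.0 [[-0.16, 0.29, -0.02, 0.0, -1.26, 0.02], [-0.16, 0.26, 0.22, 0.0, -1.54, 0.02]]
```

```bash
python3 - <<'E'
from h import *
X,Y=499.5,-234.3; q=down(np.pi-.05)
robot.gripper_to(85)
robot.move_ptp([X,Y,420],q)
print(robot.move_l([X,Y,181+154.7],rate=80,f_stop=8), robot.current_ee_pos())
robot.hold(.3);print("F",np.round(robot.current_contact_force(),2))
for w in (64,60,58,57,56,55,54,53,52):
    robot.gripper_to(w,20); print(w,np.round(robot.current_gripper_width(),2),np.round(robot.current_contact_force(),1),np.round(robot.current_grasp_force(),1))
    if np.max(robot.current_grasp_force())>8: break
print(robot.current_t())
cv2.imwrite("pics/s1.png",cv2.resize(robot.read_camera("scene")[150:330,90:300],None,fx=2.8,fy=2.8))
E
```

```text
False [ 499.69032996 -234.37247914  336.35941774]
F [-0.15  0.16  0.37]
64 63.61 [0.6 0.1 0. ] 0.0
60 59.71 [-0.5 -0.6 -0.3] 0.0
58 58.08 [ 0.1  0.4 -0.5] 0.0
57 57.14 [ 0.2  0.4 -0.2] 0.0
56 55.96 [0.1 0.8 0.2] 0.0
55 55.22 [ 0.3 -0.2  0.2] 0.0
54 54.16 [0.5 0.7 0.1] 0.0
53 53.25 [ 1.6 -0.8  0.3] 0.9
52 52.27 [ 1.8 -0.3  0.2] 21.3
5.3667
```

View pics/s1.png

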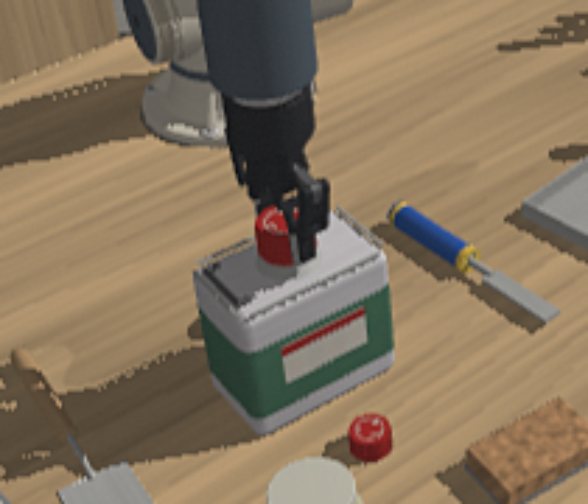

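The cap sits between the pads (crop 285,238), with under 2 N of side load. Next I'll grip firmly and press down in small steps.

```bash
python3 - <<'E'
from h import *
robot.gripper_to(45,85); robot.hold(.2)
p0=np.array(robot.current_ee_pos());f0=np.array(robot.current_contact_force());print(p0,f0,robot.current_grasp_force())
z=335.7
for i in range(24):
    z-=.5; robot.move_l([499.5,-234.3,z],rate=15); robot.hold(.1)
    f=np.mean([robot.current_contact_force() for _ in range(5)],0); p=robot.current_ee_pos()
    print(round(z,1),np.round(p[2],2),np.round(f,1))
    if f[2]-f0[2]>21.5: break
print(robot.current_t())
E
```

```text
[ 499.73441733 -234.27836869  336.31777547] [1.92549994 1.66842304 4.73483257] 87.94091426767409
335.2 336.24 [1.9 2.7 7. ]
334.7 336.21 [ 0.   2.9 10.2]
334.2 336.16 [-0.1  4.1 11.9]
333.7 336.08 [-1.1  4.3 15. ]
333.2 335.84 [-1.5  5.2 16.2]
332.7 335.38 [-1.4  4.8 16. ]
332.2 334.93 [-2.   5.  17.4]
331.7 334.49 [-2.   5.1 16.3]
331.2 334.07 [-2.7  6.  16.5]
330.7 333.61 [-1.8  5.7 16.6]
330.2 333.18 [-2.3  5.8 18.3]
329.7 332.74 [-2.3  4.4 18. ]
329.2 332.29 [-2.5  6.1 18.2]
328.7 331.84 [-1.8  4.3 18.7]
328.2 331.39 [-2.8  6.1 18.1]
327.7 330.97 [-3.3  7.  19.2]
327.2 330.75 [-4.9  5.4 20.8]
326.7 330.75 [-4.5  7.6 23.6]
326.2 330.72 [-6.2  8.5 26.6]
12.4833
```

Bottomed at TCP z of about 330.7. I'll ease back to about 23 N and turn.

```bash
python3 - <<'E'
from h import *
z=326.8; y0=np.pi-.05; robot.move_l([499.5,-234.3,z],rate=15)
for k in range(1,8):
    robot.move_l([499.5,-234.3,z],down(y0+.155*k),rate=60); robot.hold(.05)
    f=np.mean([robot.current_contact_force() for _ in range(5)],0)
    print(round(.155*k,2),np.round(robot.current_ee_pos()[2],2),np.round(f,1),np.round(robot.current_moment(),2),round(robot.current_joints()[5],2))
    if f[2]<20: z-=.3
    if f[2]>26: z+=.4
    if abs(robot.current_moment()[2])>1.5: print("torque!");break
print(robot.current_t())
cv2.imwrite("pics/s2.png",cv2.resize(robot.read_camera("scene")[150:330,90:300],None,fx=2.8,fy=2.8))
E
```

```text
0.15 330.76 [-2.9  4.5 21. ] [1.46 0.98 0.12] 0.26
0.31 330.79 [-1.7  2.3 19.6] [0.83 0.57 0.04] 0.42
0.46 330.77 [-1.   2.  20.2] [0.76 0.59 0.11] 0.57
0.62 330.76 [-1.1  2.  20.4] [0.73 0.48 0.1 ] 0.73
0.78 330.77 [-1.5  1.  19.5] [0.64 0.4  0.15] 0.88
0.93 330.76 [-1.1  1.6 21.1] [0.61 0.43 0.15] 1.04
1.08 330.76 [-0.3  2.6 21.2] [0.94 0.35 0.15] 1.19
15.2417
```

View pics/s2.png

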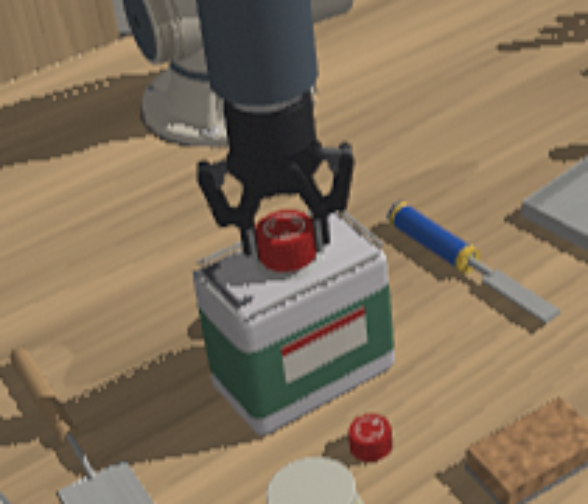

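The tin has stayed put and the cap has turned 1.08 rad. I'll lift it and check.

```bash
python3 - <<'E'
from h import *
for z in (329,332,336,340,350,372):
    s=robot.move_l([499.5,-234.3,z],rate=30,f_stop=40); f=robot.current_contact_force()
    print(z,s,np.round(robot.current_ee_pos(),1),np.round(f,1))
    if f[2]<-8: print("jam");break
else:
    robot.move_l([499.5,-234.3,420],rate=120)
    robot.hold(.2);print(robot.current_t(),robot.current_gripper_width(),np.round(robot.current_contact_force(),1))
    cv2.imwrite("pics/s3.png",cv2.resize(robot.read_camera("scene")[120:330,90:330],None,fx=2.8,fy=2.8))
E
```

```text
329 False [ 500.3 -235.   333.3] [ 0.7  2.4 19.8]
332 False [ 500.3 -235.   335.9] [ 0.5  1.5 18.1]
336 False [ 499.9 -234.8  338.6] [ 0.6  0.  11.7]
340 False [ 498.9 -234.2  339. ] [-0.5  0.7 -1.2]
350 False [ 499.5 -234.3  350.1] [ 0.5 -1.2 -1.2]
372 False [ 499.4 -234.3  371.8] [-0.4  0.3 -0.1]
18.475 51.20880919707829 [ 0.2 -0.4 -0.7]
```

View pics/s3.png

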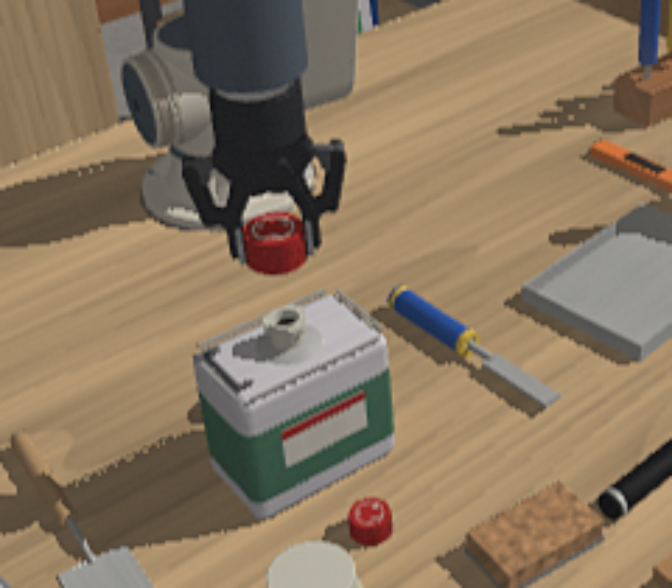

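The cap is in the gripper (crop 275,240), level. The neck is bare (285,325) and the tin is standing. Next I'll place the cap in the tray.

```bash
python3 - <<'E'
from h import *
X,Y=526,226
robot.move_l([X,Y,400],rate=180); robot.move_l([X,Y,205],rate=120); robot.hold(.3)
f0=robot.current_contact_force()[2]
for z in np.arange(203,168,-1.):
    robot.move_l([X,Y,z],rate=20); f=robot.current_contact_force()[2]-f0
    if f>4: break
print(z,robot.current_ee_pos(),f,robot.current_t())
robot.gripper_to(56,20);robot.hold(.2);robot.gripper_to(80)
robot.move_l([X,Y,260],rate=80); robot.move_l([X-60,Y-150,420],rate=200); robot.hold(.3)
print(robot.current_t(),np.round(robot.current_contact_force(),1))
t=robot.read_camera("top");s=robot.read_camera("scene")
for c in blobs(red(t)): print(cv2.minEnclosingCircle(c))
a=cv2.resize(t[170:290,150:420],(800,356));b=cv2.resize(s[180:260,180:380],(600,240))
cv2.imwrite("pics/s4.png",np.vstack([a,np.pad(b,((0,0),(0,200),(0,0)))]))
E
```

```text
175.0 [526.03668296 226.06358144 176.11220011] 7.975503010471622 30.5667
34.1583 [ 0.5 -0.2  0.8]
((368.8214416503906, 277.0), 7.452059745788574)
((367.0, 194.5), 7.159010887145996)
((201.0, 221.0), 7.211202621459961)
```

View pics/s4.png

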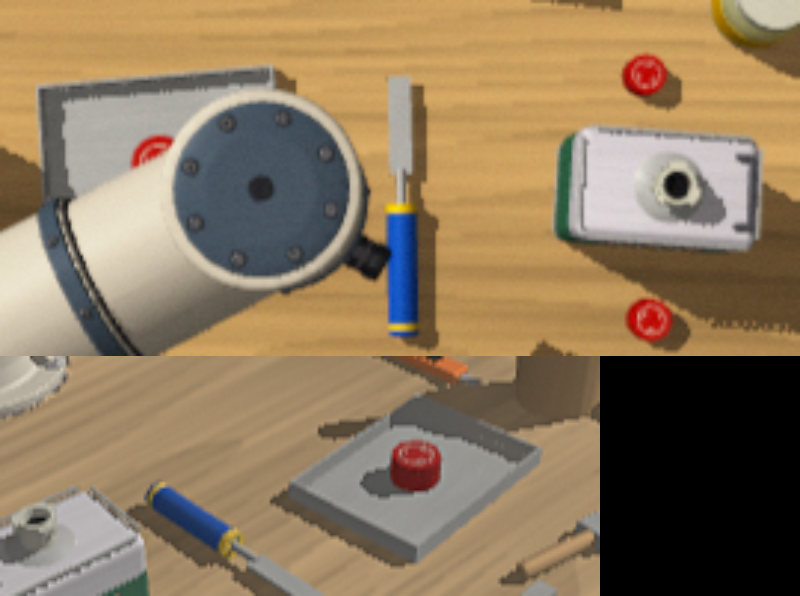

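The cap lies flat, top side up, in mid-tray (lower crop 416,465). The tin stands where it was with its neck bare, and the gripper is clear. I'll hand it in now.

```bash
python3 -c "
from station import robot
print(robot.job_done())"
```

```text
the job is handed in; nothing more can be done
None
```

The cap was pressed, turned and lifted off, and it now lies top side up in the drip tray with the tin still standing where it was; the job is handed in, but no verdict was returned.

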